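# Open the dust extractor's filter door and hold it wide

### The arm

A 7-joint arm with a two-finger parallel gripper is mounted at the origin on the work surface. World frame = base frame: x ahead of the robot, y to its left, z up, the work surface at z = 0. Lengths are in m, angles in rad, forces in N, time in s.
With the tool pointing down it reaches from about 0.4 to 0.75 m from the base axis. Payload 19.5 kg.
Tool frame: the origin (TCP) lies at the centre of the arm's flange, where the gripper is bolted on; the fingertips stand 173 mm ahead of it and the grasp point (between the pads) lies 155 mm ahead of it; z points along the fingers, y is the line along which they close (so a half turn about z gives the same grasp; the last joint's range is limited). The gripper opens to 85 mm and grips with 20 to 120 N. Pads are 22 mm wide; open, the fingers measure 114 mm over their backs; the gripper's body (76 mm by 85 mm) begins 54 mm behind the grasp point. The pads swing forward as they close: fully open they stand 13 mm farther back than shut.
Start: joints at [-1.375, 0.707, -0.028, 1.485, 0.022, 0.951, -0.075], TCP at [0.135, 0.559, 0.405] pointing down, gripper open.
Joint ranges: [-2.71, 2.71], [-0.32, 2.16], [-1.57, 1.52], [0, 2.45], [-1.46, 4.6], [0, 2.02], [-2.83, 2.83]. Speed limits (rad/s): [1.89, 1.89, 2.57, 2.57, 3.01, 3.01, 3.01].

### API

Orientations are given as a rotation vector (axis times angle).
In Python, from cell import get_obs, camera, camera_info, hand_in gives the robot as it stands.
- The arm moves only by the shell command python3 -m handwheel 'ROWS' [OPENING] [FORCE]. ROWS is a JSON object whose one key "plan" holds one flat list of numbers, 4 for each row, row after row: the shift along the tool's x, y, z in cm, then the turn about the tool's z in rad. A call has 1 to 8 rows; each row shifts and turns the commanded pose from where the row before left it, along the tool's axes as they then stand; what a row does not reach is not made up. A row lasts 1/10 s, in which the tool goes at most 50 mm and 8.59 degrees, less where a joint would pass 70% of its speed; a pose out of reach is approached as far as the arm can. A call with a gripper value outside its range is refused whole. OPENING is the opening, from -1 (shut) to 1 (fully open), set as the call begins (- or left out, the last holds). The fingers move at their own pace and stop on an object; FORCE is the grip in N (left out, the last holds). Time passes only in rows, so rows that do not move let the fingers close. It gives the time, the measured TCP pose, the force, the opening and the grip force at its end, in the units of the state.
- get_obs(): the state, without advancing time (a new reading comes with each control period).
- camera(name): name is "scene" or "top"; returns (picture, depth): 400x640x3 uint8, red, green, blue; 400x640 float32, m along the optical axis (not along the pixel's ray), 0 where there is no reading.
- camera_info(name): a dict with "fx", "fy", "cx", "cy" (pixels), "extrinsics" (4x4, takes a point from camera to world coordinates). Camera axes: x right, y down, z forward; pixel columns grow to the right and rows downward; lengths in m; the calibration is good to about 2 mm. A picture is of the moment at which its call begins. camera_info takes no time and is no camera call.
- hand_in(): hands the job in; it is judged then, once.
The state is a dict: "t": time; "q": joint angles; "qvel": joint speeds; "effort": joint torques, N m; "tool_pos": TCP position; "tool_rot": TCP orientation; "wrist_force": force on the tool from outside, world axes, zero at the start; "wrist_torque": the same for the moment, N m; "width": opening from 0.0 (shut) to 1.0 (fully open); "gripper_force": force on a finger pad.
Only numpy, scipy, OpenCV 4.12 (cv2) and the standard library are available. Lean on these libraries where they do the work, as an engineer would, in place of code of your own. Each camera call takes 0.05 s, during which the arm holds its last target. There are 200 camera calls.

### The job

The dust extractor's filter is to be changed: press its wide mushroom stop button, then the filter-shake button at the other end of the control box, each fully down and released, leaving the little start button between them alone. Then squeeze the main latch so that the door springs ajar onto its safety catch, squeeze the safety catch, and swing the door past its half-open detent until it stands wide open, about square to the cabinet. It swings back when let go, so finish while still holding it wide with the fingers for your mate to draw the filter; do not disturb the things lying on the bench and on the cabinet.

Things in the scene. Friction and masses are not known exactly. Their poses are not given: they have to be found in the camera images.
- cabinet: Bench-top dust extractor: grey sheet-steel box, 260 (x) x 320 (y) x 250 mm high, fixed. Origin under its centre at bench height, z up. The filter door covers its -y face, hinged at that face's -x end, free edge at +x. Two squeeze catches stand on the top along the door edge (centres at y = -130). A roller housing 14 mm high sits on the top by the hinge (x -130 to -106, y -123 to -89).
- controls: Control box on the cabinet's top behind the catches: black, 140 (x) x 56 (y) x 22 mm high, fixed; origin under its centre. Three grey buttons in a row along its x axis: stop at -45, start at +3, shake at +47 mm. All are pressed straight down and spring back.
- stop_top (a point): Centre of the top of the stop button, a mushroom head 38 mm across at one end of the control box, 28 mm above the box's top.
- stop (a joint): Stop button travel, m: 0 up, 0.006 fully down; spring 1.5 N at the start, 5 N fully down; comes up when let go.
- shake_top (a point): Centre of the top of the filter-shake button, round, 24 mm across, at the end of the control box away from the mushroom, 22 mm above the box's top.
- shake (a joint): Shake button travel, m: 0 up, 0.006 fully down; same spring as the stop button.
- start_top (a point): Centre of the top of the start button, 16 mm across, between the other two (48 mm from stop, 44 mm from shake). Not to be pressed.
- start (a joint): Start button travel, m: 0 up, 0.006 fully down.
- latch_pinch (a point): Pinch point of the main latch (the larger catch, nearer the door's free edge): 12 mm below the tops of its two upright steel tabs, midway between their outer faces once squeezed. The tabs face each other along cabinet x; close the fingers along cabinet x. Centre on this point or up to 8 mm to its +x side; centred more to -x, the fixed tab stops the squeeze early.
- latch_fixed (a point): Outer face of the main latch's fixed tab (+x side), 16.5 mm to +x of latch_pinch. The moving tab's outer face is 46 mm to -x of this point, 33 mm when squeezed. Each tab is 4 mm thick and 28 mm wide (cabinet y); tops 46 mm above the cabinet's top, beside them only a guide plate 4 mm thick; between them parts up to 15 mm high, and a flat hook out over the door.
- latch (a joint): Main latch's moving tab, m: 0 sprung out (hooked), 0.013 fully squeezed (to +x); frees the door from about 0.0075. Spring 4 N at the start, 8.6 N fully squeezed; springs back when let go. Once freed the door springs open by itself in about 0.3 s to about 0.10 rad, where the safety catch stops it.
- safety_pinch (a point): Pinch point of the safety catch (the smaller catch, 95 mm from the main latch towards the hinge): 12 mm below the tops of its two tabs, midway between their outer faces once squeezed. Same action as the latch: fingers' closing line along cabinet x, centred on this point or up to 8 mm to its +x side.
- safety_fixed (a point): Outer face of the safety catch's fixed tab (+x side), 14.5 mm to +x of safety_pinch. The moving tab's outer face is 42 mm to -x of this point, 29 mm when squeezed. Each tab is 4 mm thick and 18 mm wide (cabinet y); tops 42 mm above the cabinet's top; beside them only a guide plate 4 mm thick.
- safety (a joint): Safety catch's moving tab, m: 0 sprung out, 0.013 fully squeezed (to +x); frees the ajar door from about 0.0075. Spring 3 N at the start, 6.9 N fully squeezed; springs back when let go. Keep it squeezed about 0.5 s while the door springs on to 0.28 rad, clear of the catch; let go sooner, it may catch again.
- door (a joint): Filter door angle, rad: 0 shut, grows as it opens outward (clockwise from above), end stop 1.66. A spring pulls it shut (0.16 Nm shut, 0.34 Nm at 1.5), but a buffer keeps it ajar at 0.28 once both catches are passed. Half-open detent: a roller resists from 0.65 to 1.05 rad, about 0.9 Nm in all to pass; let go beyond it, the door drifts back to about 1.05.
- door_edge (a point): Top corner of the door's free edge, mid thickness; moves with the door. The door is 16 mm thick, 235 mm from hinge axis to free edge, from z = 20 to 246 mm, about 0.8 kg. Two keepers stand on its top edge up to z = 263 mm, 95 and 190 mm from the hinge.
- handle (a point): Middle of the door's handle: a round steel bar 12 mm thick, 100 mm long between its stand-offs, level and parallel to the door, 42 mm out from the door's outer face, at z = 228 mm (18 mm below the door's top). Moves with the door: 150 mm from the hinge axis along the door and 52 mm outward of it.
- hinge (a point): Point on the door's vertical hinge axis at handle height, at (-118, -168, 228) mm in the cabinet's frame; it does not move.
- jar: Bystander: closed amber glass jar with a steel lid, 60 mm across, 70 mm high, standing loose on the cabinet's top behind the control box; origin under its centre.
- square: Bystander: try square lying on the bench, wooden stock 130 x 22 x 18 mm with a steel blade 200 mm long; origin under the stock.
- sander: Bystander: wood and cork sanding block, 110 x 60 x 34 mm, loose on the bench; origin under its centre.

How it is judged:
On the way, in this order (a step that is already met when the one before it is completed fails the run):
1. the stop button is pressed down by itself (value of joint stop above 0.004 m and value of joint shake below 0.002 m), for 0.05 s.
2. then, the stop button let go, the filter-shake button is pressed down (value of joint shake above 0.004 m and value of joint stop below 0.002 m), for 0.05 s.
3. then the main latch is squeezed by the fingers (value of joint latch above 0.008 m and contact force between the fingers and latch above 1 N), for 0.05 s.
4. then, the door ajar, the safety catch is squeezed by the fingers (value of joint safety above 0.008 m and contact force between the fingers and safety above 1 N and value of joint door above 0.06 rad), for 0.05 s.
5. then the door is swung past its half-open detent (value of joint door above 1.1 rad), for 0.1 s.
At the end, for the whole second after the job is handed in: The door stands at 1.3 rad (75 degrees) or more, still (under 0.15 rad/s), held there by the fingers with at least 0.8 N on it; both buttons are up and both catches have sprung back; jar, square and sanding block are within 40 mm of where they lay (value of joint door above 1.3 rad and velocity of joint door between -0.15 and 0.15 rad/s and contact force between the fingers and door above 0.8 N and value of joint each of stop, shake below 0.002 m and value of joint each of latch, safety below 0.003 m and distance of each of jar, square, sander from where it was at the start of the episode below 0.04 m); the arm keeps its last pose, push and grip.
It fails at once if the start button is pressed (value of joint start above 0.003 m).
It fails at once if a thing lying about on the bench or on the cabinet is disturbed (distance of any of jar, square, sander from where it was at the start of the episode above 0.04 m).
It also fails if it takes over 72 s, if anything falls off the work surface, if the arm or the gripper's body presses on something with over 40 N, if the wrist force passes 120 N, or if a joint passes its speed limit or range.

## Working session

There is one attempt and no reset: what is moved stays moved. The work goes in short steps, Python scripts to look and compute and a shell command to move; the robot and the scene stay as the last step left them, time stands still between calls to the robot, and variables do not carry over. Pictures are saved under pics/ and viewed, at most 10 in all, crops included, and the job is handed in when it is done.

```bash
ls; mkdir -p pics; python3 - <<'E'
from cell import *
import cv2,numpy as np
o=get_obs();print(o)
for n in("scene","top"):
    p,d=camera(n);np.savez(f"{n}0.npz",p=p,d=d);cv2.imwrite(f"pics/{n}0.png",p[:,:,::-1])
    i=camera_info(n);print(n,i)
E
```

```text
pics
{'t': 0.0, 'q': array([-1.37472287,  0.70711915, -0.02761699,  1.48499847,  0.02198739,
        0.95088466, -0.07551149]), 'qvel': array([-1.08901403e-03,  7.36541568e-04, -1.04962358e-03,  4.71731453e-04,
       -4.14708258e-04,  1.96219106e-04,  6.96451383e-05]), 'effort': array([-2.40782256e-04, -8.83212376e+01,  1.23435359e+00, -2.36175925e+01,
        1.67863257e-02,  6.41508566e-03, -1.03081427e-04]), 'tool_pos': array([0.13541202, 0.55875524, 0.4042182 ]), 'tool_rot': array([-3.72631001e-01, -3.11930754e+00,  1.73179987e-03]), 'wrist_force': array([ 0.2330161 ,  0.02789141, -0.68049232]), 'wrist_torque': array([ 0.0086749 ,  0.01802583, -0.0099674 ]), 'gripper_force': 0.0, 'width': 0.9981509364255168}
scene {'fx': 361.84950615507177, 'fy': 361.84950615507177, 'cx': 319.87450015395456, 'cy': 200.97904244452016, 'extrinsics': array([[ 0.50986623,  0.61165404, -0.60490972,  1.08773753],
       [ 0.86020123, -0.35473483,  0.36635644, -0.41987657],
       [ 0.00950085, -0.70713686, -0.70701287,  0.82144033],
       [ 0.        ,  0.        ,  0.        ,  1.        ]])}
top {'fx': 414.489420577663, 'fy': 414.489420577663, 'cx': 324.28773820197864, 'cy': 197.74350418848655, 'extrinsics': array([[-9.30772362e-04, -9.97961699e-01,  6.38089457e-02,
         4.92687211e-01],
       [-9.99976609e-01,  1.36122739e-03,  6.70285659e-03,
        -7.99694176e-02],
       [-6.77605263e-03, -6.38012143e-02, -9.97939623e-01,
         1.41841889e+00],
       [ 0.00000000e+00,  0.00000000e+00,  0.00000000e+00,
         1.00000000e+00]])}
```

View pics/scene0.png

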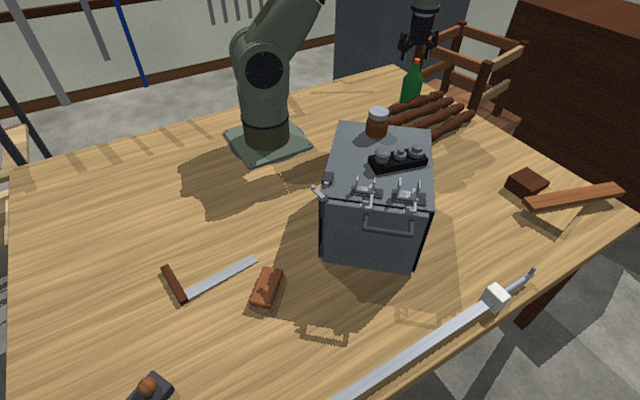

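View pics/top0.png

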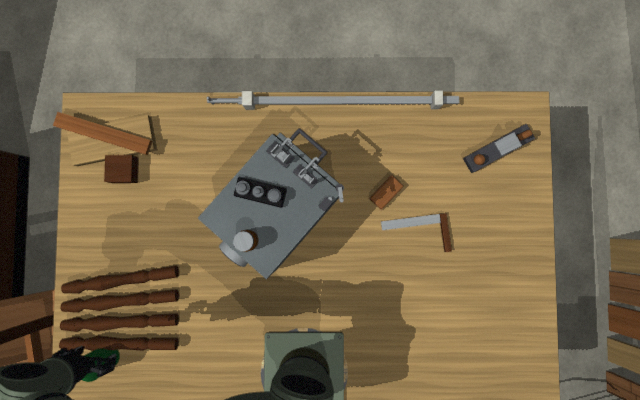

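The scene view shows the cabinet around (378,195), with catches at (362,190) and (405,192), buttons at (380–418,155) and the jar at (377,122). The top view shows it around (270,205), door facing away from the robot. The sander is at (386,190) and the square at (445,230). Next: enlarged crops.

```bash
python3 - <<'E'
import cv2,numpy as np
s=np.load("scene0.npz");t=np.load("top0.npz")
def crop(p,x0,y0,w,h,k,f):
    c=cv2.resize(p[y0:y0+h,x0:x0+w,::-1],None,fx=k,fy=k,interpolation=cv2.INTER_CUBIC)
    for i in range(0,w,10): cv2.line(c,(i*k,0),(i*k,6 if i%50 else 16),(0,0,255),1)
    for i in range(0,h,10): cv2.line(c,(0,i*k),(6 if i%50 else 16,i*k),(0,0,255),1)
    cv2.imwrite(f,c)
crop(s["p"],310,100,133,100,6,"pics/s1.png")
crop(t["p"],190,120,160,120,5,"pics/t1.png")
E
```

```text
(no output)
```

View pics/s1.png

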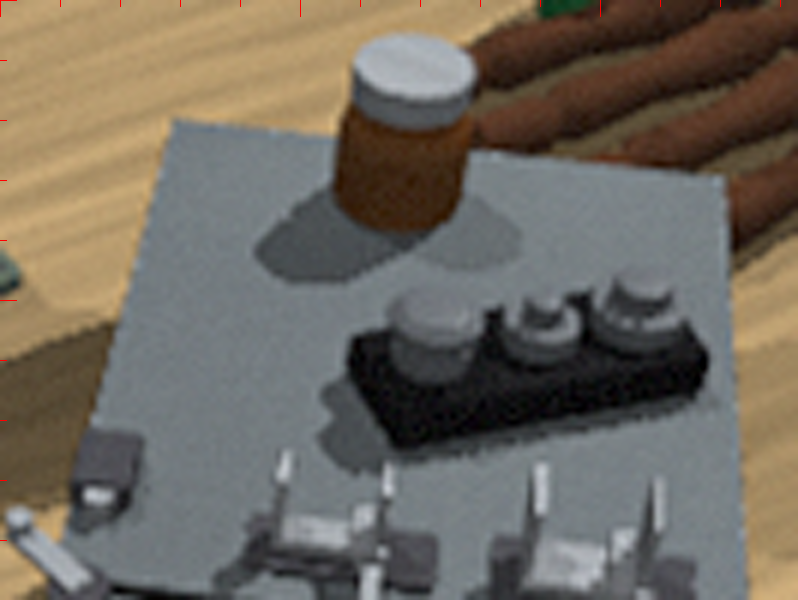

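View pics/t1.png

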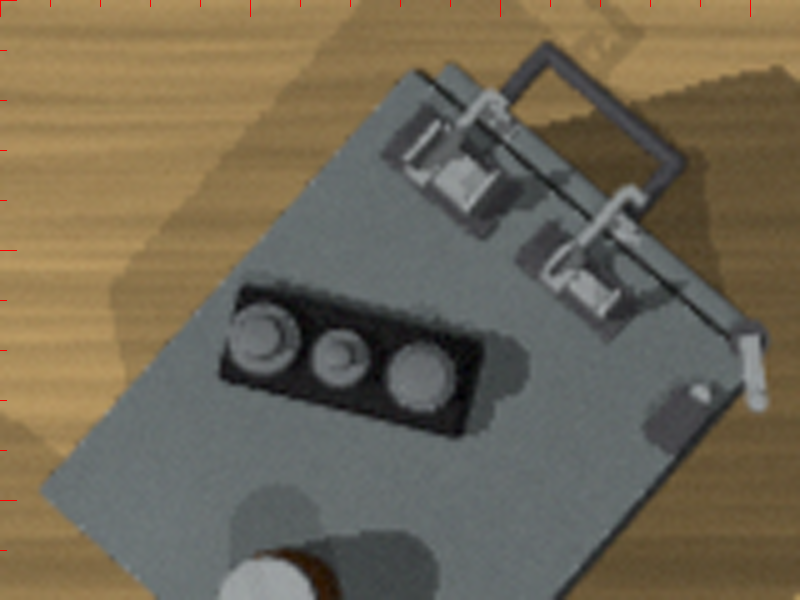

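Crop readings:
- **Scene:** tab tops of the latch at (541,465)/(658,480) and the safety at (286,455)/(388,468). Stop head at (436,315), shake (645,285), start (544,308).
- **Top:** stop (420,375), shake (265,333), start (344,355). Cabinet corners at (42,488) and (415,70).

```bash
cat > geo.py <<'E'
import numpy as np
from cell import camera_info
I={n:camera_info(n) for n in("scene","top")}
def ray(n,u,v):
    i=I[n];E=i["extrinsics"];d=np.array([(u-i["cx"])/i["fx"],(v-i["cy"])/i["fy"],1])
    return E[:3,3],E[:3,:3]@d
def plane(n,u,v,z):
    o,d=ray(n,u,v);return o+d*(z-o[2])/d[2]
def tri(a,b):
    o1,d1=ray("scene",*a);o2,d2=ray("top",*b)
    s=np.linalg.lstsq(np.c_[d1,-d2],o2-o1,rcond=None)[0]
    p,q=o1+s[0]*d1,o2+s[1]*d2
    return (p+q)/2,np.linalg.norm(p-q)
def proj(n,P):
    i=I[n];E=i["extrinsics"];c=E[:3,:3].T@(np.asarray(P)-E[:3,3]);return np.array([i["cx"]+i["fx"]*c[0]/c[2],i["cy"]+i["fy"]*c[1]/c[2]])
S=lambda u,v:(310+(u+.5)/6-.5,100+(v+.5)/6-.5)
T=lambda u,v:(190+(u+.5)/5-.5,120+(v+.5)/5-.5)
E
python3 - <<'E'
from geo import *
np.set_printoptions(precision=4,suppress=True)
for n,a,b in [("stop",(436,313),(420,376)),("shake",(645,285),(265,333)),("start",(544,308),(344,355)),("jarlid",(415,68),(267,600)),
 ("latchfix",(658,480),(427,148)),("latchmov",(541,465),(483,195)),("saffix",(388,468),(550,270)),("safmov",(286,455),(603,297)),("roller",(98,495),(702,393))]:
    print(n,*tri(S(*a),T(*b)))
print("corners top: +x+y",plane("top",*T(42,488),.25),"+x-y",plane("top",*T(415,70),.25))
print("corners sc: -x+y",plane("scene",*S(175,120),.25),"+x+y",plane("scene",*S(727,178),.25))
t=np.load("top0.npz")["d"];s=np.load("scene0.npz")["d"]
def pc(n,d):
    v,u=np.mgrid[:400,:640];i=I[n];E=i["extrinsics"]
    c=np.stack([(u-i["cx"])/i["fx"]*d,(v-i["cy"])/i["fy"]*d,d],-1);return c@E[:3,:3].T+E[:3,3]
P=pc("top",t);Q=pc("scene",s)
import cv2
for nm,X in(("top",P),("scene",Q)):
    m=(X[...,2]>.235)&(X[...,2]<.262)&(X[...,0]>.3)&(X[...,0]<.75)&(abs(X[...,1])<.3)
    pts=X[m][:,:2].astype(np.float32);print(nm,len(pts),np.median(X[m][:,2]),cv2.minAreaRect(pts))
    for lab,lo,hi in(("282-310",.283,.312),):
        k=(X[...,2]>lo)&(X[...,2]<hi)&(X[...,0]>.3)&(X[...,0]<.8)&(abs(X[...,1])<.3)
        n,l,st,c=cv2.connectedComponentsWithStats(k.astype(np.uint8),connectivity=8)
        for j in range(1,n):
            if st[j,4]>2: print(st[j,4],X[l==j].mean(0),X[l==j][:,2].max(), c[j])
E
```

```text
stop [0.5721 0.0645 0.2979] 0.001287129146427545
shake [0.5967 0.1505 0.2954] 0.0011571122474130114
start [0.585  0.108  0.2922] 0.0016862809100973838
jarlid [0.4522 0.1414 0.3221] 0.001094070707063977
latchfix [0.6973 0.0627 0.3065] 0.004389695649409315
latchmov [0.6709 0.0316 0.3073] 0.0029472461127776437
saffix [ 0.6315 -0.0043  0.2917] 0.0016011090401751625
safmov [ 0.6143 -0.0357  0.2989] 0.003590735018459331
roller [ 0.5652 -0.088   0.2644] 0.0002614401725628509
corners top: +x+y [0.5129 0.2843 0.25  ] +x-y [0.7511 0.0753 0.25  ]
corners sc: -x+y [0.3405 0.0927 0.25  ] +x+y [0.5102 0.2897 0.25  ]
top 9225 0.2504779927184684 ((0.565152108669281, 0.056926608085632324), (0.2789679765701294, 0.3831499218940735), 48.81458282470703)
26 [0.7014 0.0644 0.2925] 0.29828163567643484 [274.4231 148.1154]
25 [0.6739 0.0324 0.2931] 0.30053341956870705 [286. 158.]
12 [ 0.6379 -0.0083  0.2915] 0.2945314399442842 [300.8333 171.0833]
10 [ 0.6134 -0.0375  0.2915] 0.29782436293239667 [311.5 180. ]
135 [0.595  0.1523 0.2891] 0.30075283688995236 [242.237  186.8889]
82 [0.584  0.11   0.2881] 0.2968254772569958 [257.6829 190.8902]
147 [0.5726 0.0635 0.2983] 0.3063530736050222 [274.1361 194.7483]
80 [0.4522 0.1243 0.2932] 0.310039706093592 [251.625 239.325]
scene 7739 0.25184404008515693 ((0.563047468662262, 0.05728688836097717), (0.2776581048965454, 0.38950085639953613), 48.70459747314453)
218 [0.4628 0.1298 0.2966] 0.3119618358329559 [376.6697 122.5092]
143 [0.5965 0.1493 0.2894] 0.2972829516881057 [415.9301 149.2378]
162 [0.5755 0.0601 0.2969] 0.3027848906289865 [381.858  153.4074]
95 [0.5852 0.1075 0.2884] 0.2967814582066025 [399.5158 152.3263]
15 [ 0.6143 -0.0394  0.2908] 0.29421136038459617 [356.4    178.7333]
16 [ 0.6397 -0.0114  0.2912] 0.29406064857136427 [373.5 181. ]
32 [0.6754 0.0303 0.2946] 0.29983358948017413 [398.9688 182.9062]
35 [0.7023 0.0615 0.2927] 0.2992620988943524 [418.0571 185.9143]
```

```bash
cat > go.py <<'E'
import sys,numpy as np
from cell import get_obs
from scipy.spatial.transform import Rotation as R
yaw=np.radians(48.8);ex=np.array([np.cos(yaw),np.sin(yaw)]);ey=np.array([-ex[1],ex[0]]);C=np.array([.546,.084])
def cab(x,y,z): return np.r_[C+x*ex+y*ey,z]
pts=dict(stop=np.r_[.573,.064,.300],shake=np.r_[.596,.151,.294],latch=cab(.0745,-.13,.284),safety=cab(-.0205,-.13,.280))
def rel(p,ang=None):
    o=get_obs();M=R.from_rotvec(o["tool_rot"]).as_matrix()
    ty=np.degrees(np.arctan2(M[1,1],M[0,1]))
    print("t",round(o["t"],2),"pos",o["tool_pos"].round(4),"y-yaw",round(ty,2),"q",o["q"].round(2),"tilt",M[:,2].round(3),"F",o["wrist_force"].round(1),"w",round(o["width"],3))
    print("shift cm",(100*M.T@(np.asarray(p)-o["tool_pos"])).round(2), "turn",None if ang is None else round(np.radians(ty-ang),3))
if __name__=="__main__":
    a=sys.argv; p=pts[a[1]].copy() if a[1] in pts else cab(*map(float,a[1].split(",")))
    p[2]+=float(a[2]); print(a[1],p.round(4)); rel(p,float(a[3]) if len(a)>3 else None)
E
python3 -m handwheel '{"plan":[0,0,-3,0, 0,0,-4,0, 0,0,-4,0, 0,0,-3,0]}' -1 20; python3 go.py stop .223
```

```text
t: 0.5
tool_pos: [0.1354, 0.5585, 0.5469]
tool_rot: [0.373, 3.119, 0.002]
wrist_force: [0.2, -0.0, -0.2]
width: 0.329
gripper_force: 0.0
stop [0.573 0.064 0.523]
t 0.5 pos [0.1354 0.5585 0.5469] y-yaw 76.37 q [-1.38  0.59 -0.02  1.2   0.01  1.35 -0.07] tilt [ 0.     0.001 -1.   ] F [ 0.2 -0.  -0.2] w 0.329
shift cm [-54.18 -37.75   2.35] turn None
```

```bash
python3 -m handwheel '{"plan":[-3,-2.1,0,0, -3.4,-2.4,0,0, -3.4,-2.4,0,0, -3.4,-2.4,0,0, -3.4,-2.4,0,0, -3.4,-2.4,0,0, -3.4,-2.4,0,0, -3.4,-2.4,0,0]}'; python3 -m handwheel '{"plan":[-3.4,-2.4,0,0, -3.4,-2.4,0,0, -3.4,-2.4,0,0, -3.4,-2.4,0,0, -3.4,-2.4,0,0, -3.4,-2.4,0,0, -3,-2.1,0,0, 0,0,0,0]}'; python3 go.py stop .223
```

```text
t: 1.3
tool_pos: [0.3522, 0.3105, 0.5446]
tool_rot: [-0.373, -3.119, 0.0]
wrist_force: [0.5, 0.7, 0.3]
width: -0.003
gripper_force: 0.0
t: 2.1
tool_pos: [0.5419, 0.0927, 0.5438]
tool_rot: [-0.381, -3.118, 0.004]
wrist_force: [-1.0, 1.3, -1.0]
width: 0.001
gripper_force: 0.0
stop [0.573 0.064 0.523]
t 2.1 pos [0.5419 0.0927 0.5438] y-yaw 76.06 q [-0.25  0.55  0.04  1.3  -0.02  1.3   1.12] tilt [-0.001 -0.002 -1.   ] F [-1.   1.3 -1. ] w 0.001
shift cm [-3.71 -2.03  2.08] turn None
```

```bash
python3 -m handwheel '{"plan":[-1.9,-1,1,0, -1.8,-1,1.1,0, 0,0,0,0, 0,0,0,0]}'; python3 go.py stop .173
```

```text
t: 2.5
tool_pos: [0.571, 0.0687, 0.5235]
tool_rot: [-0.373, -3.118, -0.0]
wrist_force: [-0.2, -0.3, 0.1]
width: 0.001
gripper_force: 0.0
stop [0.573 0.064 0.473]
t 2.5 pos [0.571  0.0687 0.5235] y-yaw 76.37 q [-0.19  0.61  0.04  1.25 -0.02  1.28  1.18] tilt [-0.001  0.    -1.   ] F [-0.2 -0.3  0.1] w 0.001
shift cm [-0.31 -0.41  5.05] turn None
```

```bash
python3 -m handwheel '{"plan":[-0.3,-0.4,2,0, 0,0,2,0, 0,0,0.8,0, 0,0,0,0, 0,0,0.4,0, 0,0,0.3,0, 0,0,0,0, 0,0,0,0]}'; python3 go.py stop .173
```

```text
t: 3.3
tool_pos: [0.5732, 0.064, 0.4692]
tool_rot: [0.372, 3.119, 0.001]
wrist_force: [2.0, 2.1, 4.2]
width: 0.009
gripper_force: 1.8
stop [0.573 0.064 0.473]
t 3.3 pos [0.5732 0.064  0.4692] y-yaw 76.39 q [-0.18  0.65  0.03  1.37 -0.02  1.13  1.19] tilt [ 0.001  0.    -1.   ] F [2.  2.1 4.2] w 0.009
shift cm [ 0.02 -0.01 -0.38] turn None
```

```bash
python3 -m handwheel '{"plan":[0,0,0.15,0, 0,0,0.1,0, 0,0,0,0, 0,0,0,0]}'; python3 -m handwheel '{"plan":[0,0,-1,0, 0,0,-1.5,0, 0,0,-1.5,0, 0,0,0,0]}'; python3 go.py shake .193
```

```text
t: 3.7
tool_pos: [0.5731, 0.064, 0.467]
tool_rot: [0.372, 3.118, 0.001]
wrist_force: [-0.8, 2.7, 13.8]
width: 0.002
gripper_force: 7.0
t: 4.1
tool_pos: [0.5731, 0.0635, 0.5077]
tool_rot: [0.373, 3.117, -0.0]
wrist_force: [1.2, -1.3, 0.5]
width: -0.0
gripper_force: 0.0
shake [0.596 0.151 0.487]
t 4.1 pos [0.5731 0.0635 0.5077] y-yaw 76.35 q [-0.18  0.62  0.04  1.29 -0.02  1.24  1.19] tilt [ 0.002 -0.    -1.   ] F [ 1.2 -1.3  0.5] w -0.0
shift cm [-0.15  9.04  2.08] turn None
```

```bash
python3 -m handwheel '{"plan":[0,2.3,0,0, 0,2.3,0,0, -0.1,2.2,0,0, 0,2.2,0,0, 0,0,2,0, 0,0,0,0]}'; python3 go.py shake .173
```

```text
t: 4.7
tool_pos: [0.5951, 0.1512, 0.4837]
tool_rot: [-0.371, -3.116, 0.003]
wrist_force: [0.2, -0.1, -0.1]
width: 0.004
gripper_force: 0.0
shake [0.596 0.151 0.467]
t 4.7 pos [0.5951 0.1512 0.4837] y-yaw 76.41 q [-0.32  0.71  0.04  1.18 -0.03  1.26  1.05] tilt [-0.004 -0.002 -1.   ] F [ 0.2 -0.1 -0.1] w 0.004
shift cm [-0.09  0.    1.67] turn None
```

```bash
python3 -m handwheel '{"plan":[0,0,1.2,0, 0,0,0.5,0, 0,0,0.3,0, 0,0,0.2,0, 0,0,0,0, 0,0,0,0]}'; python3 go.py shake .173
```

```text
t: 5.3
tool_pos: [0.5953, 0.1508, 0.4646]
tool_rot: [0.373, 3.119, -0.0]
wrist_force: [-0.9, -2.8, 2.9]
width: 0.0
gripper_force: 1.5
shake [0.596 0.151 0.467]
t 5.3 pos [0.5953 0.1508 0.4646] y-yaw 76.36 q [-0.32  0.72  0.04  1.22 -0.03  1.2   1.05] tilt [ 0. -0. -1.] F [-0.9 -2.8  2.9] w 0.0
shift cm [-0.06  0.04 -0.24] turn None
```

Spring force of 2.9 N means 2.4 mm down; another 4 mm is needed.

```bash
python3 -m handwheel '{"plan":[0,0,0.2,0, 0,0,0.15,0, 0,0,0.1,0, 0,0,0,0, 0,0,0,0]}'; python3 -m handwheel '{"plan":[0,0,-1.5,0, 0,0,-2.5,0, 0,0,-2.5,0, 0,0,0,0]}' 0.75; python3 go.py latch .21 48.8
```

```text
t: 5.8
tool_pos: [0.5952, 0.1508, 0.4612]
tool_rot: [0.373, 3.117, 0.001]
wrist_force: [-6.6, -4.4, 22.6]
width: 0.002
gripper_force: 11.4
t: 6.2
tool_pos: [0.5953, 0.1512, 0.5273]
tool_rot: [0.372, 3.116, 0.003]
wrist_force: [-0.0, -0.2, -1.4]
width: 0.675
gripper_force: 0.0
latch [0.6929 0.0544 0.494 ]
t 6.2 pos [0.5953 0.1512 0.5273] y-yaw 76.39 q [-0.32  0.68  0.05  1.08 -0.03  1.38  1.05] tilt [ 0.004  0.001 -1.   ] F [-0.  -0.2 -1.4] w 0.675
shift cm [-11.75  -7.12   3.36] turn 0.482
```

```bash
python3 -m handwheel '{"plan":[0,0,0,0.12, 0,0,0,0.12, 0,0,0,0.12, 0,0,0,0.12, -2,-2,0,0, -3,-2,0,0, 0,0,0,0]}'; python3 go.py latch .18 48.8
```

```text
t: 6.9
tool_pos: [0.6074, 0.0839, 0.5241]
tool_rot: [1.111, 2.938, -0.004]
wrist_force: [0.0, 0.2, 0.2]
width: 0.871
gripper_force: 0.0
latch [0.6929 0.0544 0.464 ]
t 6.9 pos [0.6074 0.0839 0.5241] y-yaw 48.59 q [-0.26  0.69  0.17  1.09 -0.11  1.37  0.74] tilt [-0.    -0.002 -1.   ] F [0.  0.2 0.2] w 0.871
shift cm [-8.36  3.46  6.02] turn -0.004
```

```bash
python3 -m handwheel '{"plan":[-2.8,1.1,1,0, -2.8,1.2,1,0, -2.7,1.1,1,0, 0,0,1.5,0, 0,0,0,0, 0,0,0,0]}'; python3 go.py latch .155 48.8; python3 - <<'E'
from cell import *;import cv2,numpy as np
p,d=camera("scene");cv2.imwrite("pics/s2.png",cv2.resize(p[80:230,300:500,::-1],None,fx=4,fy=4,interpolation=cv2.INTER_CUBIC))
E
```

```text
t: 7.5
tool_pos: [0.6913, 0.0595, 0.4799]
tool_rot: [-1.103, -2.941, -0.0]
wrist_force: [0.0, 0.4, -0.1]
width: 0.876
gripper_force: 0.0
latch [0.6929 0.0544 0.439 ]
t 7.5 pos [0.6913 0.0595 0.4799] y-yaw 48.89 q [-0.18  0.89  0.16  0.77 -0.12  1.48  0.79] tilt [-0.  0. -1.] F [ 0.   0.4 -0.1] w 0.876
shift cm [-0.45 -0.28  4.09] turn 0.002
```

View pics/s2.png

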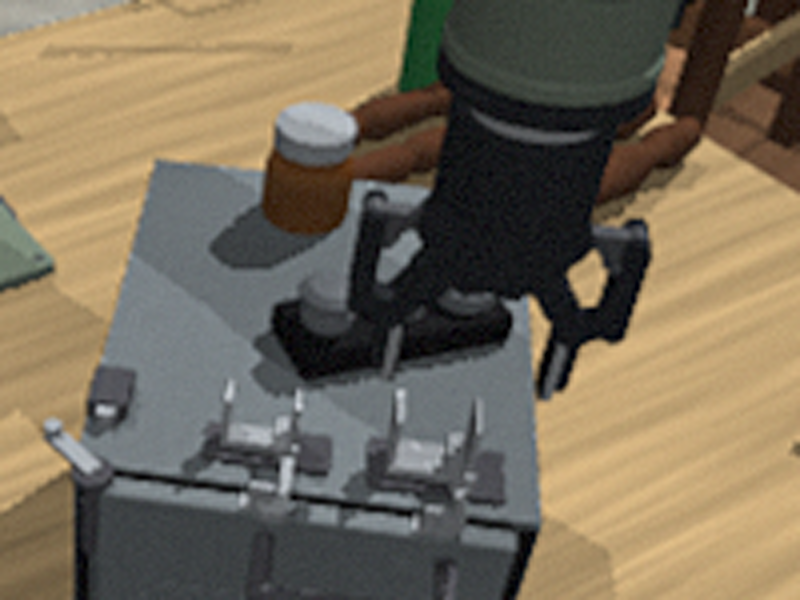

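The open fingertips sit at crop (390,370) and (548,390), straddling the latch tabs at (400,400) and (478,410). Lowering now.

```bash
python3 -m handwheel '{"plan":[-0.4,-0.3,1,0, 0,0,1.2,0, 0,0,1,0, 0,0,0.6,0, 0,0,0,0, 0,0,0,0]}'; python3 go.py latch .155 48.8
```

```text
t: 8.15
tool_pos: [0.6926, 0.0541, 0.4421]
tool_rot: [1.103, 2.941, 0.0]
wrist_force: [0.3, 0.1, 0.2]
width: 0.877
gripper_force: 0.0
latch [0.6929 0.0544 0.439 ]
t 8.15 pos [0.6926 0.0541 0.4421] y-yaw 48.88 q [-0.17  0.91  0.15  0.87 -0.12  1.37  0.8 ] tilt [ 0. -0. -1.] F [0.3 0.1 0.2] w 0.877
shift cm [-0.    0.04  0.31] turn 0.001
```

```bash
python3 -m handwheel '{"plan":[0,0,0.5,0, 0,0,0,0, 0,0,0,0]}'; python3 -m handwheel '{"plan":[0,0,0,0, 0,0,0,0, 0,0,0,0, 0,0,0,0, 0,0,0,0, 0,0,0,0]}' -1 20;  python3 -m handwheel '{"plan":[0,0,0,0, 0,0,0,0, 0,0,0,0]}'
```

```text
t: 8.45
tool_pos: [0.6926, 0.0542, 0.4367]
tool_rot: [-1.103, -2.941, 0.0]
wrist_force: [0.5, 0.1, -0.2]
width: 0.873
gripper_force: 0.0
t: 9.05
tool_pos: [0.693, 0.0543, 0.4374]
tool_rot: [1.102, 2.939, 0.002]
wrist_force: [7.0, 2.1, 3.5]
width: 0.378
gripper_force: 24.1
t: 9.35
tool_pos: [0.693, 0.0543, 0.4374]
tool_rot: [1.102, 2.939, 0.002]
wrist_force: [7.0, 1.3, 3.8]
width: 0.378
gripper_force: 24.1
```

```bash
python3 -m handwheel '{"plan":[0,0,0,0, 0,0,0,0, 0,0,0,0, 0,0,0,0]}' 0.7; python3 -m handwheel '{"plan":[0,0,-1,0, 0,0,-2,0, 0,0,-2.5,0, 0,0,0,0]}';python3 go.py safety .21 48.8;  python3 - <<'E'
from cell import *;import cv2,numpy as np
p,d=camera("scene");cv2.imwrite("pics/s3.png",cv2.resize(p[120:270,290:490,::-1],None,fx=4,fy=4,interpolation=cv2.INTER_CUBIC))
E
```

```text
t: 9.75
tool_pos: [0.6926, 0.0542, 0.4368]
tool_rot: [1.103, 2.941, 0.0]
wrist_force: [0.1, -0.2, 0.4]
width: 0.852
gripper_force: 0.0
t: 10.15
tool_pos: [0.6925, 0.0541, 0.4956]
tool_rot: [1.102, 2.937, 0.003]
wrist_force: [-0.9, -0.2, 0.4]
width: 0.852
gripper_force: 0.0
safety [ 0.6303 -0.0171  0.49  ]
t 10.15 pos [0.6925 0.0541 0.4956] y-yaw 48.88 q [-0.17  0.89  0.16  0.73 -0.12  1.52  0.79] tilt [ 0.005  0.    -1.   ] F [-0.9 -0.2  0.4] w 0.852
shift cm [ 0.01 -9.45  0.52] turn 0.001
```

View pics/s3.png

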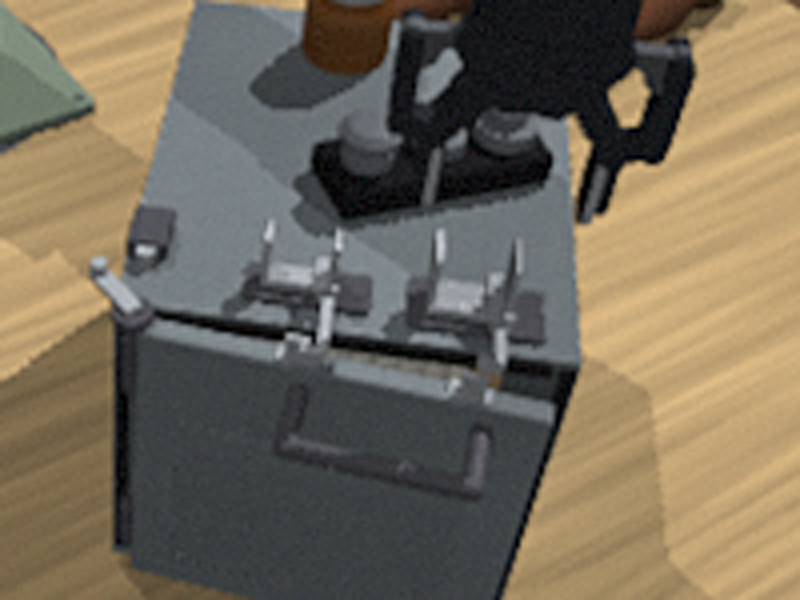

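The door stands ajar: the dark gap runs from (320,345) to (500,385). The latch has sprung back and the safety hook at (325,320) is holding the door. On to the safety catch.

```bash
python3 -m handwheel '{"plan":[0,-2.4,0,0, 0,-2.4,0,0, 0,-2.4,0,0, 0,-2.2,0,0, 0,0,2,0, 0,0,0,0, 0,0,0,0]}'; python3 go.py safety .150 48.8
```

```text
t: 10.9
tool_pos: [0.6309, -0.0163, 0.4718]
tool_rot: [-1.103, -2.941, 0.0]
wrist_force: [0.3, -0.2, 0.5]
width: 0.852
gripper_force: 0.0
safety [ 0.6303 -0.0171  0.43  ]
t 10.9 pos [ 0.6309 -0.0163  0.4718] y-yaw 48.9 q [-0.09  0.75  0.15  1.13 -0.11  1.26  0.91] tilt [-0.001  0.    -1.   ] F [ 0.3 -0.2  0.5] w 0.852
shift cm [-0.01 -0.1   4.18] turn 0.002
```

```bash
python3 -m handwheel '{"plan":[0,-0.1,1,0, 0,0,1.2,0, 0,0,1.2,0, 0,0,0.7,0, 0,0,0,0, 0,0,0,0]}';  python3 -m handwheel '{"plan":[0,0,0,0, 0,0,0,0, 0,0,0,0, 0,0,0,0, 0,0,0,0, 0,0,0,0, 0,0,0,0, 0,0,0,0]}' -1 20;  python3 -m handwheel '{"plan":[0,0,0,0, 0,0,0,0, 0,0,0,0, 0,0,0,0, 0,0,0,0, 0,0,0,0]}'
```

```text
t: 11.5
tool_pos: [0.6302, -0.0174, 0.431]
tool_rot: [1.103, 2.941, -0.0]
wrist_force: [0.3, 0.0, 0.2]
width: 0.845
gripper_force: 0.0
t: 12.3
tool_pos: [0.63, -0.0178, 0.4313]
tool_rot: [1.104, 2.941, -0.001]
wrist_force: [-5.0, -3.3, 5.3]
width: 0.481
gripper_force: 19.5
t: 12.9
tool_pos: [0.63, -0.0178, 0.4314]
tool_rot: [1.104, 2.941, -0.001]
wrist_force: [-4.2, -2.8, 5.8]
width: 0.485
gripper_force: 19.5
```

```bash
python3 - <<'E'
from cell import *;import cv2,numpy as np
p,d=camera("scene");cv2.imwrite("pics/s4.png",cv2.resize(p[140:240,300:430,::-1],None,fx=6,fy=6,interpolation=cv2.INTER_CUBIC))
np.savez("s4.npz",p=p,d=d)
p,d=camera("top");np.savez("t4.npz",p=p,d=d)
E
```

```text
(no output)
```

View pics/s4.png

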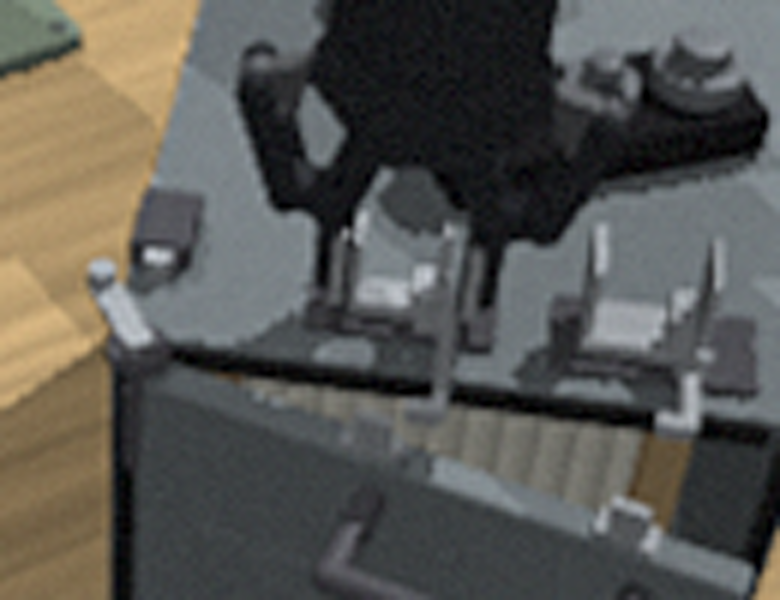

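The door has sprung clear of both hooks and is at about 0.28 rad. However, the fingertips touch the guide plates at (340,325) and (480,335), and the width suggests the squeeze stalled at about 8.5 mm. I'll re-squeeze a little higher to be sure.

```bash
python3 -m handwheel '{"plan":[0,0,0,0, 0,0,0,0, 0,0,0,0, 0,0,-0.7,0, 0,0.1,0,0, 0,0,0,0]}' 0.7;  python3 -m handwheel '{"plan":[0,0,0,0, 0,0,0,0, 0,0,0,0, 0,0,0,0, 0,0,0,0, 0,0,0,0, 0,0,0,0, 0,0,0,0]}' -1 25;python3 go.py safety .155 48.8
```

```text
t: 13.6
tool_pos: [0.6309, -0.0165, 0.438]
tool_rot: [1.103, 2.941, 0.0]
wrist_force: [-0.1, 1.1, -0.0]
width: 0.851
gripper_force: 0.0
t: 14.4
tool_pos: [0.6308, -0.0169, 0.438]
tool_rot: [1.103, 2.941, -0.0]
wrist_force: [0.2, -2.4, 5.0]
width: 0.325
gripper_force: 27.7
safety [ 0.6303 -0.0171  0.435 ]
t 14.4 pos [ 0.6308 -0.0169  0.438 ] y-yaw 48.87 q [-0.09  0.78  0.15  1.2  -0.11  1.17  0.91] tilt [ 0.001 -0.    -1.   ] F [ 0.2 -2.4  5. ] w 0.325
shift cm [ 0.02 -0.05  0.3 ] turn 0.001
```

```bash
python3 -m handwheel '{"plan":[0,0,0,0, 0,0,0,0, 0,0,0,0, 0,0,-2,0, 0,0,-3,0, 0,0,-2,0, 0,0,0,0]}' 0.7; cat > door.py <<'E'
import sys
from geo import *; from go import *
import cv2
def angle(n,d):
    v,u=np.mgrid[:400,:640];i=I[n];E=i["extrinsics"]
    P=np.stack([(u-i["cx"])/i["fx"]*d,(v-i["cy"])/i["fy"]*d,d],-1)@E[:3,:3].T+E[:3,3]
    q=P[...,:2]-C;x=q@ex;y=q@ey;z=P[...,2]
    r=np.hypot(x+.118,y+.168)
    m=(d>0)&(z>.238)&(z<.254)&(y<-.172)&(r>.11)&(r<.24)&((y<-.18))
    a=np.arctan2(-(y[m]+.168),x[m]+.118)
    print(n,m.sum(),np.percentile(a,[5,50,95]).round(3))
E
python3 - <<'E'
from door import *; from cell import camera
for n in("scene","top"): angle(n,camera(n)[1])
E
python3 go.py .025,-.180,.47 0 48.8
```

```text
t: 15.1
tool_pos: [0.6308, -0.0165, 0.5102]
tool_rot: [1.102, 2.938, 0.003]
wrist_force: [0.3, 0.2, 0.3]
width: 0.853
gripper_force: 0.0
scene 479 [0.248 0.308 0.344]
top 29 [0.258 0.291 0.32 ]
.025,-.180,.47 [ 0.6979 -0.0158  0.47  ]
t 15.2 pos [ 0.6308 -0.0165  0.5075] y-yaw 48.89 q [-0.09  0.73  0.16  1.05 -0.11  1.36  0.91] tilt [ 0.  0. -1.] F [0.3 0.1 0.1] w 0.85
shift cm [-5.01  4.47  3.76] turn 0.002
```

```bash
python3 -m handwheel '{"plan":[-1.7,1.5,0,0, -1.7,1.5,0,0, -1.6,1.5,1,0, 0,0,1,0.12, 0,0,1,0, 0,0,0,0]}' -1 20; python3 go.py .025,-.180,.403 0 41.5
```

```text
t: 15.8
tool_pos: [0.6981, -0.0155, 0.4755]
tool_rot: [-1.276, -2.867, 0.002]
wrist_force: [0.5, 0.1, -0.1]
width: -0.001
gripper_force: 0.0
.025,-.180,.403 [ 0.6979 -0.0158  0.403 ]
t 15.8 pos [ 0.6981 -0.0155  0.4755] y-yaw 42.01 q [-0.07  0.91  0.18  0.75 -0.14  1.49  0.78] tilt [-0.003  0.    -1.   ] F [ 0.5  0.1 -0.1] w -0.001
shift cm [-0.02 -0.02  7.25] turn 0.009
```

```bash
python3 -m handwheel '{"plan":[0,0,2,0, 0,0,2,0, 0,0,1.5,0, 0,0,1,0, 0,0,0.7,0, 0,0,0,0, 0,0,0,0]}'; cat > arc.py <<'E'
# target for door angle th, radius r: finger centre 11+8 mm inside the door's mid plane
import sys
from go import *
th,r,off=map(float,sys.argv[1:4])
h=C-.118*ex-.168*ey
a=yaw-th;p=h+r*np.array([np.cos(a),np.sin(a)])+off*np.array([-np.sin(a),np.cos(a)])
o=get_obs()["tool_pos"];v=o[:2]-h;d=np.hypot(*v)
aa=np.arctan2(v[1],v[0]);n=np.arcsin(.019/d)
print("now: r",d.round(3),"door angle if touching",(yaw-aa+n).round(3),"target reach",np.hypot(*p).round(3))
rel(np.r_[p,.402],np.degrees(a))
E
python3 arc.py .45 .143 .019
```

```text
t: 16.5
tool_pos: [0.6981, -0.0157, 0.4063]
tool_rot: [1.277, 2.869, 0.0]
wrist_force: [-0.5, -0.8, 0.4]
width: -0.001
gripper_force: 0.0
now: r 0.144 door angle if touching 0.217 target reach 0.72
t 16.5 pos [ 0.6981 -0.0157  0.4063] y-yaw 42.0 q [-0.08  0.94  0.17  0.92 -0.14  1.29  0.79] tilt [ 0.001 -0.    -1.   ] F [-0.5 -0.8  0.4] w -0.001
shift cm [-3.35 -0.22  0.43] turn 0.331
```

```bash
python3 -m handwheel '{"plan":[-0.8,0,0.2,0.11, -0.9,-0.1,0.2,0.11, -0.9,0.1,0,0.11, -0.7,0.2,0,0, 0,0,0,0]}'; python3 arc.py .75 .136 .019
```

```text
t: 17.0
tool_pos: [0.7179, -0.0432, 0.402]
tool_rot: [1.732, 2.62, -0.0]
wrist_force: [0.8, 0.1, 0.1]
width: 0.002
gripper_force: 0.0
now: r 0.143 door angle if touching 0.455 target reach 0.733
t 17.0 pos [ 0.7179 -0.0432  0.402 ] y-yaw 23.06 q [-0.05  1.    0.24  0.8  -0.21  1.36  0.53] tilt [ 0. -0. -1.] F [0.8 0.1 0.1] w 0.002
shift cm [-4.04 -0.62  0.  ] turn 0.301
```

```bash
python3 -m handwheel '{"plan":[-1.1,-0.1,0,0.08, -1.1,-0.1,0,0.08, -1,0,0,0.08, -0.8,0,0,0.06, 0,0,0,0]}'; python3 arc.py 1.0 .13 .019;python3 - <<'E'
from door import *; from cell import camera
for n in("scene","top"): angle(n,camera(n)[1])
E
```

```text
t: 17.5
tool_pos: [0.7277, -0.0804, 0.4025]
tool_rot: [2.105, 2.332, 0.006]
wrist_force: [3.3, 4.8, 1.8]
width: 0.001
gripper_force: 1.9
now: r 0.138 door angle if touching 0.733 target reach 0.735
t 17.5 pos [ 0.7277 -0.0804  0.4025] y-yaw 5.87 q [-0.01  1.04  0.3   0.71 -0.27  1.41  0.29] tilt [ 0.003  0.003 -1.   ] F [3.3 4.8 1.8] w 0.001
shift cm [-3.51 -0.52  0.04] turn 0.251
scene 549 [0.655 0.753 0.795]
top 1 [1.088 1.088 1.088]
```

Contact at about 0.73 rad, in the detent. Keep going.

```bash
python3 -m handwheel '{"plan":[-1,-0.1,0,0.07, -1,-0.1,0,0.07, -1,-0.1,0,0.07, -0.8,-0.1,0,0.05, 0,0,0,0]}'; python3 arc.py 1.25 .13 .019
```

```text
t: 18.1
tool_pos: [0.7232, -0.1201, 0.4022]
tool_rot: [2.39, 2.038, -0.001]
wrist_force: [-0.1, 0.1, -0.1]
width: 0.003
gripper_force: 0.0
now: r 0.129 door angle if touching 1.036 target reach 0.737
t 18.1 pos [ 0.7232 -0.1201  0.4022] y-yaw -9.09 q [ 0.03  1.05  0.35  0.7  -0.31  1.42  0.1 ] tilt [ 0.    -0.001 -1.   ] F [-0.1  0.1 -0.1] w 0.003
shift cm [-2.81  0.32  0.02] turn 0.24
```

```bash
python3 -m handwheel '{"plan":[-0.7,0,0,0.06, -0.7,0,0,0.06, -0.7,0.1,0,0.06, -0.7,0.1,0,0.06, 0,0,0,0]}'; python3 arc.py 1.48 .132 .019
```

```text
t: 18.6
tool_pos: [0.7184, -0.1471, 0.402]
tool_rot: [2.616, 1.74, -0.0]
wrist_force: [0.7, 2.0, 1.2]
width: 0.002
gripper_force: 0.6
now: r 0.128 door angle if touching 1.251 target reach 0.734
t 18.6 pos [ 0.7184 -0.1471  0.402 ] y-yaw -22.74 q [ 0.06  1.05  0.4   0.7  -0.35  1.43 -0.08] tilt [ 0. -0. -1.] F [0.7 2.  1.2] w 0.002
shift cm [-3.04  0.65 -0.  ] turn 0.231
```

```bash
python3 -m handwheel '{"plan":[-0.7,0.1,0,0.05, -0.7,0.1,0,0.06, -0.7,0.1,0,0.06, -0.6,0.1,0,0.05, -0.3,0,0,0, 0,0,0,0, 0,0,0,0]}'; python3 arc.py 1.5 .132 .019;  python3 -m handwheel '{"plan":[0,0,0,0, 0,0,0,0, 0,0,0,0, 0,0,0,0, 0,0,0,0]}'; python3 - <<'E'
from door import *; from cell import camera
import cv2
for n in("scene","top"):
    p,d=camera(n); angle(n,d); cv2.imwrite(f"pics/{n}9.png",p[:,:,::-1])
E
```

```text
t: 19.3
tool_pos: [0.7082, -0.1746, 0.4019]
tool_rot: [-2.789, -1.446, -0.001]
wrist_force: [-0.3, 2.6, 0.3]
width: 0.001
gripper_force: 1.4
now: r 0.128 door angle if touching 1.481 target reach 0.734
t 19.3 pos [ 0.7082 -0.1746  0.4019] y-yaw -35.2 q [ 0.09  1.05  0.44  0.73 -0.38  1.42 -0.24] tilt [ 0.  0. -1.] F [-0.3  2.6  0.3] w 0.001
shift cm [-0.26  0.57 -0.01] turn 0.034
t: 19.8
tool_pos: [0.708, -0.1752, 0.4018]
tool_rot: [2.791, 1.442, 0.0]
wrist_force: [0.2, 3.3, 1.2]
width: -0.006
gripper_force: 1.3
scene 462 [1.38  1.492 1.544]
top 1 [1.802 1.802 1.802]
```

View pics/scene9.png

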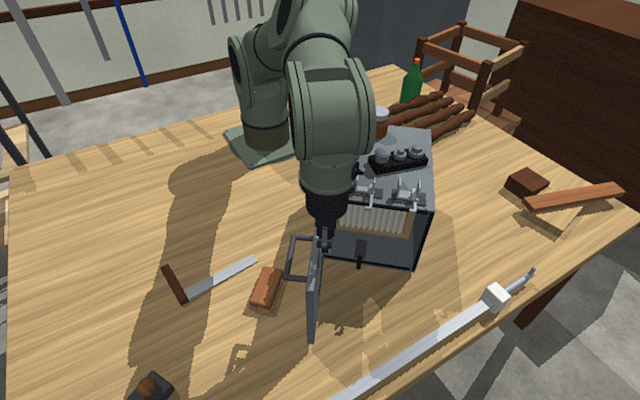

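The door at (315,290) stands about square, around 1.48 rad, with the fingers on its inner face at about 3 N. The sander (266,287), square (175,285) and jar have not moved. Handing in.

```bash
python3 -c "from cell import hand_in;print(hand_in())"
```

```text
the job is handed in; nothing more can be done
None
```

I handed the job in at about 20 s: stop and shake pressed, latch and safety catch squeezed (the safety twice, since the first squeeze stalled early), door held by the fingers at about 1.48 rad with about 3 N, bystanders undisturbed in the last picture; hand-in returned no verdict.

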